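# Unlatch the counter display case and restock it

## Robot

A 6-joint arm with a two-finger parallel gripper is mounted at the origin on a cart in front of the work surface, level with it; the furniture and walls round the work are solid. World frame = base frame: x ahead of the robot, y to its left, z up, the work surface at z = 0. Lengths are in m, angles in rad, forces in N, time in s.
With the tool pointing down it reaches from about 0.35 to 0.775 m from the base axis. Payload 7.3 kg.
Tool frame: the origin (TCP) lies where the fingers leave the gripper's body, on its centre line; the fingertips stand 66 mm ahead of it and the grasp point (between the pads) lies 47 mm ahead of it (robot.tips_ahead is the distance from the TCP to the fingertips, in m); z points along the fingers, y is the line along which they close (so a half turn about z gives the same grasp; the last joint's range is limited). The gripper opens to 92 mm and grips with 3 to 60 N. Pads are 19 mm wide; open, the fingers measure 130 mm over their backs; the gripper's body (75 mm by 190 mm) begins 47 mm behind the grasp point.
Start: joints at [-1.385, 0.342, 1.524, -0, 1.275, -0.146], TCP at [0.171, -0.496, 0.292] pointing down, gripper open.
Joint ranges: [-2.53, 2.53], [-0.77, 2.02], [0.04, 2.7], [-1, 4.14], [0.28, 2.66], [-3.11, 3.11]. Speed limits (rad/s): [2.57, 2.57, 3.14, 3.14, 3.14, 3.14].

## Interface

Orientations are given as [roll, pitch, yaw] about the fixed x, y, z axes, in that order (R = Rz(yaw) Ry(pitch) Rx(roll)).
In Python, from cell import robot gives the robot as it stands.
- The arm moves only by the shell command python3 -m inch 'ROWS' [FORCE]. ROWS is a JSON object of lists of equal length, an entry for each row: "travel": the shift along the tool's x, y, z in mm, a list of three; "turn": the turn about the tool's z in units of 5 degrees (1.0 is 5 degrees); "claw": the closure, from -1 (fully open) to 1 (shut). A call has 1 to 12 rows; each row is the pose to reach, as a shift and turn from the pose commanded when the call began, along the tool's axes at that moment; what a row does not reach only later rows make up. A row lasts 1/10 s, in which the tool goes at most 50 mm and 8.59 degrees, less where a joint would pass 70% of its speed; a pose out of reach is approached as far as the arm can. A call with a gripper value outside its range is refused whole. The fingers move at their own pace and stop on an object; FORCE is the grip in N (left out, the last holds). Time passes only in rows, so rows that repeat a pose let the fingers close. It gives the time, the measured TCP pose, the force, the opening and the grip force at its end, in the units of the state.
- robot.observe(): the state, without advancing time (a new reading comes with each control period).
- robot.read_camera(name): name is "scene" or "top" or "wrist"; returns a dict with "pixels" (400x640x3 uint8, red, green, blue), "fx", "fy", "cx", "cy" (pixels), "k1" (the pictures are not rectified: a ray, as slopes to the right and down, at radius r is drawn at 1 + k1 r^2 times it, then the intrinsics apply), "cam_to_world" (4x4, takes a point from camera to world coordinates). Camera axes: x right, y down, z forward; pixel columns grow to the right and rows downward; lengths in m; the calibration is good to about 2 mm. A picture is of the moment at which its call begins. There is no depth.
- robot.hand_in(): hands the job in; it is judged then, once.
The state is a dict: "time": time; "qpos": joint angles; "qvel": joint speeds; "joint_efforts": joint torques, N m; "tool_pos": TCP position; "tool_rot": TCP orientation; "contact_force": force on the tool from outside, world axes, zero at the start; "torque": the same for the moment, N m; "opening": finger opening in m; "grip_force": force on a finger pad.
Only numpy, scipy, OpenCV 4.12 (cv2) and the standard library are available. Lean on these libraries where they do the work, as an engineer would, in place of code of your own. Each camera call takes 0.05 s, during which the arm holds its last target. There are 200 camera calls.

## Task

Restock the small sloping display case: press the T-handle of its lid latch straight in to the stop, turn it a quarter turn clockwise to free the lid, and swing the lid up and back until it stands open by itself, upright or beyond. Then stand the loose white carton on its long edge in the empty front slot of the case, between its two rails, beside the carton already on show, and let go; leave the other goods as they are.

Things in the scene. Friction and masses are not known exactly. Their poses are not given: they have to be found in the camera images.
- case: Light wooden display case, fixed to the table: 201 deep (x) x 146 wide (y) mm, walls 8, front wall 55 high, back wall 149. Origin: centre of its underside; its front (low side) faces its -x. Inner floor 10 above the origin. Two slots run along y at x = -30 (front, empty) and +34 (back, taken): each between two 7 mm high round rails 26 mm apart.
- lid (a joint): Lid angle, rad: 0 shut, opens to 2.15 (8 degrees past upright; upright is 2.01). Lid: wooden frame with clear pane, 226 long x 146 wide x 8 thick, 0.4 kg, slopes 25 degrees (low front, hinge along the high back edge), overhangs the front wall by 4 mm. A stiff hinge (about 0.45 N m) holds it at any angle. Locked until the latch is turned.
- lid_hinge (a point): Middle of the hinge line, on the lid's underside at its back edge; moves with the lid: its x axis points up the slope (from front edge to hinge), y along the hinge line, z out of the lid's upper face. Opening turns the lid about +y. Shut: 149 mm above the table.
- lid_edge (a point): Middle of the lid's free (front) edge, on the underside, 226 mm from the hinge; same axes as lid_hinge.
- latch_grip (a point): Centre of the latch's dark steel T-handle: bar 64 long x 14 thick x 22 high. Origin 39 mm above the lid's upper face, on the latch axis, 45 mm up from the lid's front edge. z points out of the lid, 25 degrees from vertical; y along the bar, x across it (grasp across x). The bar's underside is 28 mm above the lid, 16 above the latch's round base (radius 27, 12 high). It turns and is pressed with the handle.
- latch_press (a joint): How far the T-handle is pressed in along the latch axis, m: 0 out, 0.008 at the stop. Spring: 3 N at the start, 7 N at the stop. Lugs stop it from turning unless it is pressed in by at least 6 mm; between the ends of its turn they hold it in.
- latch_turn (a joint): Turn of the T-handle, rad, clockwise seen from outside: about 0 locked (bar across the lid, parallel to the hinge; play about 0.15), 1.57 free (bar points up the slope), stops at -0.12 and 1.66. The cam under the lid (25 mm below it, then pointing to the lid's +y side) leaves its strike at about 1.1; from about 1.42 the handle springs out again.
- carton: The loose slim white carton, 20 x 60 x 105 mm, 45 g, standing on its long 20 mm wide edge on the table. Own axes: x across the 20 mm thickness, y (60 mm) upward, z along the 105 mm length. Origin: centre of one end face, 30 mm above what it stands on.
- carton_mid (a point): Centre of the loose carton (half its height is 30 mm); same axes as the carton.
- shown_mid (a point): Centre of the like white carton that already stands on show in the case's back slot; it is loose. Leave it there.
- front_slot (a point): Middle of the empty front slot, on the inner floor; axes as the case: x across the slot, y along it. Its centre is 62 mm from the inner face of the front wall and 65 mm from the back slot's centre.
- ink_pad: Flat black ink pad box, 69 x 86 x 21 mm, bystander on the left part of the table.
- tape: Roll of washi tape lying flat, 51 mm across, 18 high, bystander near the left edge of the table.

How it is judged:
On the way, in this order (a step that is already met when the one before it is completed fails the run):
1. the latch handle is pressed in to its stop (value of joint latch_press above 0.0065 m), for 0.1 s.
2. the latch is turned a quarter turn (value of joint latch_turn above 1.3 rad), for 0.1 s.
3. the lid stands open (value of joint lid above 1.92 rad), for 0.2 s.
At the end, for the whole second after the job is handed in: The latch is turned free (over 1.3 rad), the lid stands open past 1.92 rad, and the carton stands at rest on its long edge on the case's floor in the front slot: centre within 7 mm across and 20 mm along the slot, 26 to 34 mm up, straight and upright within 0.12 rad, released (value of joint lid above 1.92 rad and value of joint latch_turn above 1.3 rad and x of carton_mid in the frame of front_slot between -0.007 and 0.007 m and y of carton_mid in the frame of front_slot between -0.02 and 0.02 m and z of carton_mid in the frame of front_slot between 0.026 and 0.034 m and angle between the z axis of carton and the y axis of case, either way round below 0.12 rad and angle between the y axis of carton and the z axis of case, either way round below 0.12 rad and linear speed of carton below 0.02 m/s); the robot touches nothing.
It fails at once if the carton on show is knocked out of its place (moved over 20 mm) (distance of shown_mid from where it was at the start of the episode above 0.02 m).
It fails at once if the ink pad is shoved aside (over 30 mm) (distance of ink_pad from where it was at the start of the episode above 0.03 m).
It fails at once if the tape roll is shoved aside (over 30 mm) (distance of tape from where it was at the start of the episode above 0.03 m).
It also fails if it takes over 72 s, if anything falls off the work surface, if the arm or the gripper's body presses on something with over 40 N, if the wrist force passes 120 N, or if a joint passes its speed limit or range.

## Working session

There is one attempt and no reset: what is moved stays moved. The work goes in short steps, Python scripts to look and compute and a shell command to move; the robot and the scene stay as the last step left them, time stands still between calls to the robot, and variables do not carry over. Pictures are saved under pics/ and viewed, at most 11 in all, crops included, and the job is handed in when it is done.

```bash
ls; mkdir -p pics; cat > h.py <<'E'
import numpy as np, cv2
from scipy.spatial.transform import Rotation as R
from cell import robot
def cam(n): 
    c=robot.read_camera(n); return c
def save(c,p): cv2.imwrite(p,cv2.cvtColor(c["pixels"],cv2.COLOR_RGB2BGR))
def ray(c,u,v):
    d=np.array([(u-c["cx"])/c["fx"],(v-c["cy"])/c["fy"]]); s=d.copy()
    for _ in range(20): s=d/(1+c["k1"]*(s@s))
    T=np.array(c["cam_to_world"]); r=T[:3,:3]@np.array([*s,1]); return T[:3,3],r/np.linalg.norm(r)
def onz(c,u,v,z):
    o,r=ray(c,u,v); return o+r*(z-o[2])/r[2]
def proj(c,p):
    T=np.array(c["cam_to_world"]); q=T[:3,:3].T@(np.array(p)-T[:3,3]); s=q[:2]/q[2]; s=s*(1+c["k1"]*(s@s))
    return np.array([c["fx"]*s[0]+c["cx"],c["fy"]*s[1]+c["cy"]])
def tri(L):
    A=np.zeros((3,3));b=np.zeros(3)
    for o,r in L:
        P=np.eye(3)-np.outer(r,r);A+=P;b+=P@o
    return np.linalg.solve(A,b)
E
python3 - <<'E'
from h import *
for n in("scene","top"):
    c=cam(n); save(c,f"pics/{n}0.png"); print(n,c["fx"],c["cx"],c["cy"],c["k1"],np.round(c["cam_to_world"],3).tolist())
print(robot.observe())
E
```

```text
pics
scene 482.28312715676816 317.03651134386746 211.2862196764193 -0.07352909970058492 [[-0.844, -0.26, 0.47, 0.029], [-0.537, 0.43, -0.726, 0.927], [-0.013, -0.865, -0.502, 0.629], [0.0, 0.0, 0.0, 1.0]]
top 516.7840769827619 315.11855706634356 206.26743852792094 -0.15398519052193085 [[0.006, -0.986, 0.166, 0.289], [-1.0, -0.003, 0.015, 0.126], [-0.014, -0.166, -0.986, 1.463], [0.0, 0.0, 0.0, 1.0]]
{'time': 0.1, 'qpos': array([-1.38496544e+00,  3.42640144e-01,  1.52494003e+00, -2.39971642e-07,
        1.27539360e+00, -1.45999165e-01]), 'qvel': array([ 0.00038191, -0.00161409, -0.00280188, -0.00057795, -0.00102169,
       -0.0001942 ]), 'joint_efforts': array([ 2.14795044e-03, -4.32005382e+01, -2.44694120e+01,  7.19404290e-02,
        5.26202261e-02, -4.55350710e-05]), 'tool_pos': array([ 0.17100023, -0.49607388,  0.29161462]), 'tool_rot': array([-3.14022619e+00, -2.00700181e-04,  3.31829987e-01]), 'contact_force': array([0.06290723, 1.12642114, 0.13747982]), 'torque': array([-0.00334693,  0.03120633, -0.03611697]), 'grip_force': 0.0, 'opening': 0.09132242804785205}
```

View pics/scene0.png

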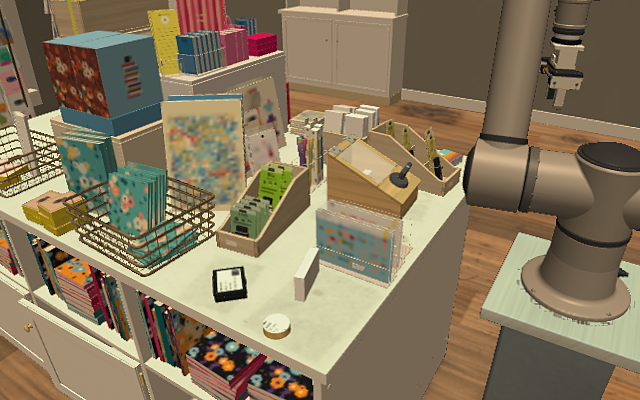

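View pics/top0.png

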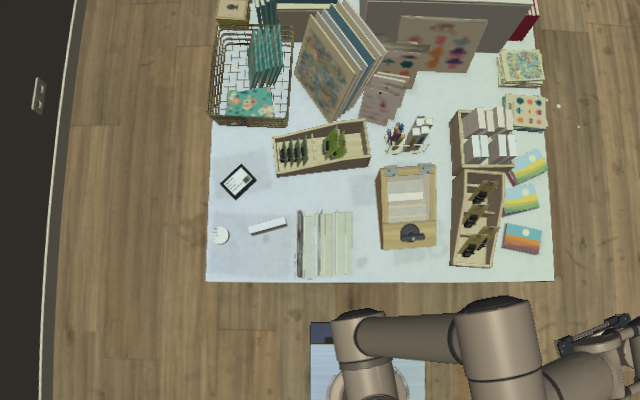

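The scene view shows the case at about (370,175) with its latch at (403,175). The carton is at (307,273), and a clear box of cards sits between them at (355,240). In the top view the case is at (408,207), the latch at (411,233) and the carton at (268,226). I'll zoom in on the case and carton in both views.

```bash
python3 - <<'E'
import cv2,numpy as np
t=cv2.imread("pics/top0.png");s=cv2.imread("pics/scene0.png")
a=cv2.resize(t[155:260,235:455],None,fx=3.6,fy=3.6,interpolation=cv2.INTER_CUBIC)[:, :792]
b=cv2.resize(s[125:225,310:430],(0,0),fx=6,fy=6,interpolation=cv2.INTER_CUBIC)
cv2.imwrite("pics/ct.png",a);cv2.imwrite("pics/cs.png",b);print(a.shape,b.shape)
E
```

```text
(378, 792, 3) (600, 720, 3)
```

View pics/ct.png

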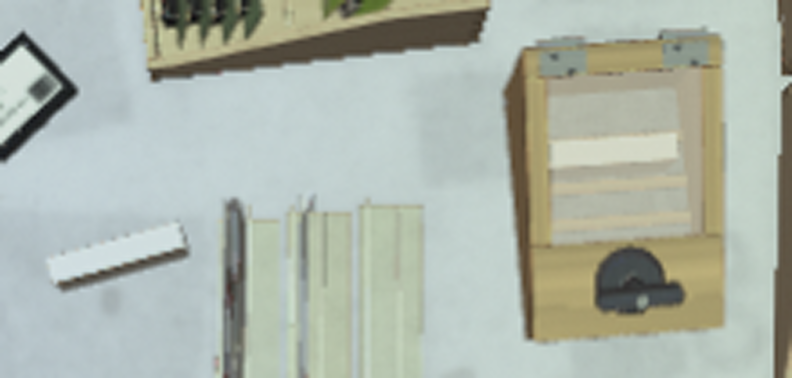

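View pics/cs.png

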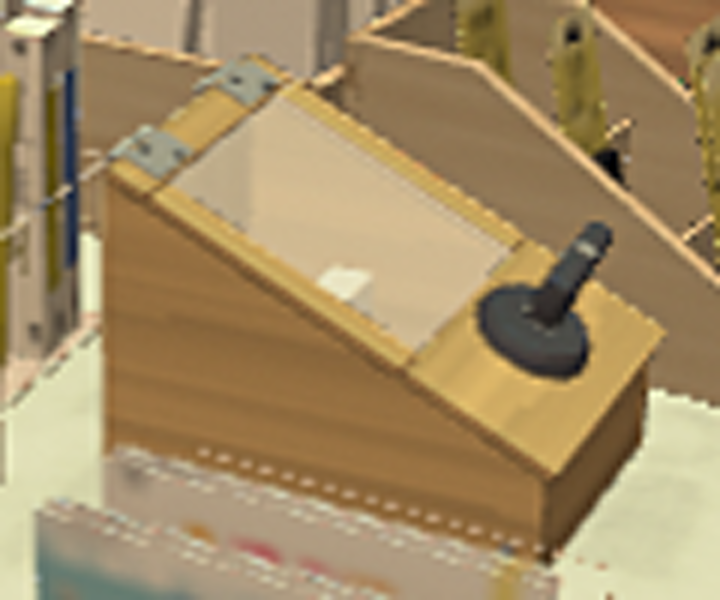

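The top crop shows lid corners near (530,333), (723,327), (721,38) and (524,48), the bar hub near (641,298), and the carton's top face from (48,262) to (187,245). In the scene crop the lid corners are (548,476), (665,333) and (110,163), with bar ends near (537,315) and (600,228). Next I'll turn these pixels into positions.

```bash
python3 - <<'E'
from h import *
ct=cam("top");cs=cam("scene")
T=lambda x,y:(235+x/3.6,155+y/3.6); S=lambda x,y:(310+x/6,125+y/6)
zs={'FL':.0607,'FR':.0607,'BR':.1563,'BL':.1563}
tp={'FL':(530,337),'FR':(723,325),'BR':(721,36),'BL':(524,46)}
sp={'FL':(550,476),'FR':(665,333),'BL':(110,163),'BR':(268,58)}
P={}
for k in tp:
    P[k]=onz(ct,*T(*tp[k]),zs[k]); print(k,P[k].round(4),onz(cs,*S(*sp[k]),zs[k]).round(4),tri([ray(ct,*T(*tp[k])),ray(cs,*S(*sp[k]))]).round(4))
print("hub",[onz(ct,*T(641,299),z).round(4) for z in(.11,.115,.12,.125)])
# carton mask top
im=cv2.cvtColor(ct["pixels"],cv2.COLOR_RGB2HSV)[205:245,240:295]
g=ct["pixels"][205:245,240:295].min(2); 
print(np.percentile(g,[10,50,90,99]))
m=(g>225).astype(np.uint8)
n,l,st,ce=cv2.connectedComponentsWithStats(m);print(st,ce)
k=1+np.argmax(st[1:,4]);pts=np.argwhere(l==k)[:,::-1]+[240,205]
r=cv2.minAreaRect(pts.astype(np.float32));print(r)
b=cv2.boxPoints(r);W=np.array([onz(ct,*p,.06) for p in b]);print(W.round(4),W.mean(0),[np.linalg.norm(W[i]-W[i-1]) for i in range(4)])
E
```

```text
FL [ 0.4089 -0.0363  0.0607] [ 0.405  -0.0284  0.0607] [ 0.4089 -0.037   0.0555]
FR [ 0.418  -0.1838  0.0607] [ 0.4139 -0.1727  0.0607] [ 0.4185 -0.1853  0.0541]
BR [ 0.6194 -0.1682  0.1563] [ 0.6053 -0.1555  0.1563] [ 0.6178 -0.1713  0.1492]
BL [ 0.611  -0.0242  0.1563] [ 0.6043 -0.0175  0.1563] [ 0.6107 -0.0253  0.1523]
hub [array([ 0.4326, -0.1126,  0.11  ]), array([ 0.4321, -0.1117,  0.115 ]), array([ 0.4315, -0.1109,  0.12  ]), array([ 0.431, -0.11 ,  0.125])]
[175. 184. 200. 209.]
[[   0    0   55   40 2200]] [[27.  19.5]]Traceback (most recent call last):
  File "<stdin>", line 17, in <module>
    return _wrapfunc(a, 'argmax', axis=axis, out=out, **kwds)
    return bound(*args, **kwds)
ValueError: attempt to get argmax of an empty sequence
```

```bash
cat >> h.py <<'E'
def go(p,yaw=None):
    """travel (mm) and turn units from the measured pose to TCP target p, yaw"""
    s=robot.observe(); A=R.from_euler('xyz',s["tool_rot"]).as_matrix()
    t=A.T@(np.array(p)-s["tool_pos"])*1e3; x=A[:,0]; y0=np.arctan2(x[1],x[0])
    print("t",round(s["time"],2),"travel",t.round(1),"turn",None if yaw is None else round(np.degrees((y0-yaw+np.pi)%(2*np.pi)-np.pi)/5,2))
E
python3 - <<'E'
from h import *
go([.436,-.1085,.29],1.635)
c=cam("top")
W=np.array([onz(c,235+x/3.6,155+y/3.6,.06) for x,y in[(47,262),(181,221),(187,243),(57,283)]]);print(W.round(4),W.mean(0),[np.linalg.norm(W[i]-W[i-1]).round(4) for i in range(4)])
E
```

```text
t 0.2 travel [ 376.8 -280.2    2.1] turn -14.93
[[0.4647 0.3307 0.06  ]
 [0.4967 0.2287 0.06  ]
 [0.4798 0.2239 0.06  ]
 [0.4486 0.3226 0.06  ]] [0.47243412 0.2764666  0.06      ] [np.float64(0.018), np.float64(0.1069), np.float64(0.0176), np.float64(0.1036)]
```

```bash
python3 -m inch '{"travel":[[377,-280,0],[377,-280,0],[377,-280,0],[377,-280,0],[377,-280,0],[377,-280,0],[377,-280,0],[377,-280,0],[377,-280,0],[377,-280,0],[377,-280,0],[377,-280,0]],"turn":[-15,-15,-15,-15,-15,-15,-15,-15,-15,-15,-15,-15],"claw":[-1,-1,-1,-1,-1,-1,-1,-1,-1,-1,-1,-1]}'
```

```text
time: 1.45
tool_pos: [0.436, -0.1089, 0.292]
tool_rot: [-3.141, 0.0, 1.642]
contact_force: [-0.2, -0.6, -0.5]
opening: 0.0919
grip_force: 0.0
```

```bash
python3 - <<'E'
from h import *
c=cam("wrist"); save(c,"pics/w1.png"); print(c["fx"],np.round(c["cam_to_world"],3).tolist())
for p in([.4377,-.1085,.115],[.433,-.109,.125],[.4089,-.0363,.0607],[.418,-.1838,.0607]): print(proj(c,p).round(1))
E
```

```text
281.2280147325795 [[0.997, 0.069, 0.02, 0.431], [0.072, -0.959, -0.272, -0.034], [0.0, 0.273, -0.962, 0.385], [0.0, 0.0, 0.0, 1.0]]
[318.1 201.1]
[313.2 204. ]
[296.7 123.8]
[297.7 246.3]
```

View pics/w1.png

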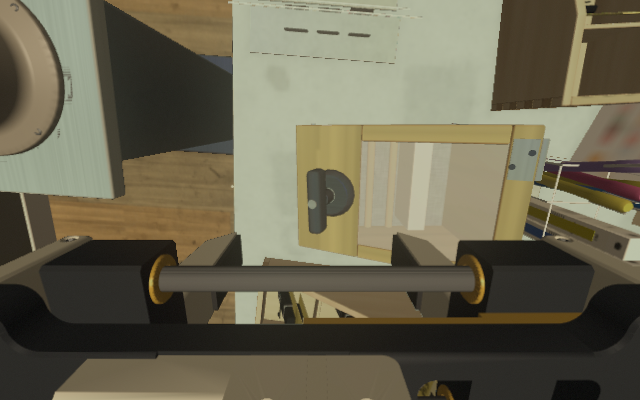

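The wrist view shows the bar hub at about (312,203) against a predicted (313,204), and the lid's front corner at (297,125) against (297,124). The measurements agree to about 1 mm, so I'll descend onto the bar.

```bash
python3 -m inch '{"travel":[[0,0,40],[0,0,80],[0,0,100],[0,0,111],[0,0,111],[0,0,111],[0,0,111],[0,0,111],[0,0,111],[0,0,111],[0,0,111],[0,0,111]],"turn":[0,0,0,0,0,0,0,0,0,0,0,0],"claw":[0.1,0.1,0.1,0.1,0.1,1,1,1,1,1,1,1]}' 15
```

```text
time: 2.7
tool_pos: [0.4354, -0.1088, 0.181]
tool_rot: [-3.139, -0.0, 1.641]
contact_force: [-3.8, -1.7, 1.3]
opening: 0.0164
grip_force: 14.1
```

```bash
python3 -m inch '{"travel":[[0,0,0],[0,0,0],[0,1,2],[0,2,4],[0,3,6],[0,4,8],[0,4,9],[0,4,9],[0,4,9]],"turn":[0,0,0,0,0,0,0,0,0],"claw":[1,1,1,1,1,1,1,1,1]}' 30
```

```text
time: 3.6
tool_pos: [0.4387, -0.1086, 0.174]
tool_rot: [-3.139, 0.001, 1.642]
contact_force: [-15.3, -0.6, 25.3]
opening: 0.0158
grip_force: 30.6
```

The handle moved about 7.7 mm along its axis and then stopped firmly, so it's pressed. Next I'll start the turn.

```bash
python3 -m inch '{"travel":[[0,0,0],[0,0,0],[0,0,0],[0,0,0],[0,0,0],[0,0,0],[0,0,0]],"turn":[1,2,3,4,5,6,6],"claw":[1,1,1,1,1,1,1]}' && python3 - <<'E'
from h import *
c=cam("wrist"); cv2.imwrite("pics/w2.png",cv2.cvtColor(c["pixels"][100:340,160:560],cv2.COLOR_RGB2BGR))
E
```

```text
time: 4.3
tool_pos: [0.4391, -0.1085, 0.1737]
tool_rot: [-3.14, 0.001, 1.115]
contact_force: [-13.1, -0.6, 21.3]
opening: 0.0154
grip_force: 31.2
```

View pics/w2.png

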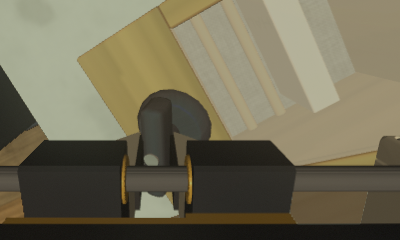

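The bar lies along the tool x axis between the fingers, at about (155,140) in the crop, so it's turning with the gripper. I'll finish the quarter turn.

```bash
python3 -m inch '{"travel":[[0,0,0],[0,0,0],[0,0,0],[0,0,0],[0,0,0],[0,0,0],[0,0,0],[0,0,0],[0,0,0],[0,0,0],[0,0,0],[0,0,0]],"turn":[1.2,2.4,3.6,4.8,6,7.2,8.4,9.6,10.8,12,12.4,12.4],"claw":[1,1,1,1,1,1,1,1,1,1,1,1]}' 20
```

```text
time: 5.55
tool_pos: [0.44, -0.1087, 0.1726]
tool_rot: [3.141, 0.0, 0.034]
contact_force: [-4.7, -1.7, 5.4]
opening: 0.0138
grip_force: 20.0
```

```bash
python3 -m inch '{"travel":[[0,0,0],[0,0,0],[0,0,0],[-6,0,0],[-6,0,8],[-6,0,8],[-6,0,8],[-6,0,8],[-6,0,8],[-6,0,8],[-6,0,8]],"turn":[0,0,0,-0.3,-0.3,-0.3,-0.3,-0.3,-0.3,-0.3,-0.3],"claw":[0.4,0.4,0.4,0.4,0.4,0.4,1,1,1,1,1]}' 20; python3 - <<'E'
from h import *
s=robot.observe();A=R.from_euler('xyz',s["tool_rot"]).as_matrix();print(s["tool_rot"])
H=np.array([.6215,-.0965,.149]);cx=np.array([np.cos(.065),np.sin(.065),0])
g=s["tool_pos"]-[0,0,.047]-H; x,z=g@cx,g[2]; print(x,z,np.hypot(x,z))
for f in np.arange(.1,2.11,.1):
    d=((x*np.cos(f)+z*np.sin(f)-x)*cx+np.array([0,0,-x*np.sin(f)+z*np.cos(f)-z])); print(f.round(2),(A.T@d*1e3).round(0),(s["tool_pos"]+d).round(3))
c=cam("wrist"); cv2.imwrite("pics/w3.png",cv2.cvtColor(c["pixels"][100:340,160:560],cv2.COLOR_RGB2BGR))
E
```

```text
time: 6.65
tool_pos: [0.4345, -0.1092, 0.1643]
tool_rot: [3.141, -0.001, 0.061]
contact_force: [0.5, -4.5, -2.7]
opening: 0.0149
grip_force: 20.0
[ 3.14075001e+00 -5.43082529e-04  6.12341206e-02]
-0.18743531474893493 -0.031721732336237415 0.19010067205942274
0.1 [ -2.   0. -19.] [ 0.432 -0.109  0.183]
0.2 [ -3.   0. -38.] [ 0.432 -0.109  0.202]
0.3 [ -1.   0. -57.] [ 0.433 -0.109  0.221]
0.4 [  2.   0. -75.] [ 0.437 -0.109  0.24 ]
0.5 [  8.   0. -94.] [ 0.442 -0.109  0.258]
0.6 [  15.    0. -111.] [ 0.449 -0.108  0.276]
0.7 [  24.    0. -128.] [ 0.458 -0.108  0.292]
0.8 [  34.   -0. -144.] [ 0.469 -0.107  0.308]
0.9 [  46.   -0. -159.] [ 0.48  -0.106  0.323]
1.0 [  60.   -0. -172.] [ 0.494 -0.105  0.337]
1.1 [  74.   -0. -184.] [ 0.508 -0.104  0.349]
1.2 [  90.   -0. -195.] [ 0.524 -0.103  0.359]
1.3 [ 107.   -0. -204.] [ 0.541 -0.102  0.368]
1.4 [ 124.   -0. -211.] [ 0.559 -0.101  0.375]
1.5 [ 143.   -0. -216.] [ 0.577 -0.1    0.381]
1.6 [ 161.   -0. -220.] [ 0.595 -0.099  0.384]
1.7 [ 180.   -0. -222.] [ 0.614 -0.097  0.386]
1.8 [ 199.   -1. -221.] [ 0.633 -0.096  0.386]
1.9 [ 218.   -1. -219.] [ 0.652 -0.095  0.384]
2.0 [ 237.   -1. -215.] [ 0.671 -0.094  0.38 ]
2.1 [ 255.   -1. -209.] [ 0.689 -0.093  0.374]
```

View pics/w3.png

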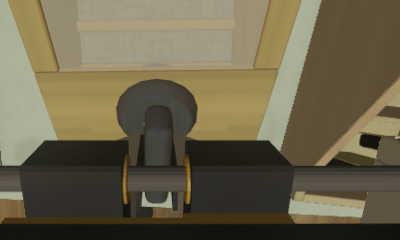

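The bar at about (157,150) now points up the slope and is held squarely. I'll swing the lid up along its arc.

```bash
python3 -m inch '{"travel":[[-1,0,-9],[-2,0,-19],[-2,0,-28],[-3,0,-38],[-2,0,-47],[-1,0,-57],[0,0,-66],[2,0,-75],[5,0,-84],[8,0,-94],[8,0,-94]],"turn":[0,0,0,0,0,0,0,0,0,0,0],"claw":[1,1,1,1,1,1,1,1,1,1,1]}' 20
```

```text
time: 7.8
tool_pos: [0.4395, -0.1087, 0.2582]
tool_rot: [3.141, 0.008, 0.062]
contact_force: [-12.4, -7.7, 3.5]
opening: 0.0145
grip_force: 20.0
```

```bash
python3 -m inch '{"travel":[[2,0,-9],[5,0,-17],[9,0,-26],[14,0,-34],[20,0,-42],[25,0,-50],[31,0,-57],[37,0,-65],[44,0,-71],[51,0,-78],[51,0,-78]],"turn":[0,0,0,0,0,0,0,0,0,0,0],"claw":[1,1,1,1,1,1,1,1,1,1,1]}' 20
```

```text
time: 8.9
tool_pos: [0.491, -0.1052, 0.3372]
tool_rot: [3.141, 0.006, 0.061]
contact_force: [-12.1, -1.6, 10.3]
opening: 0.0149
grip_force: 20.0
```

```bash
python3 -m inch '{"travel":[[5,0,-8],[13,0,-14],[20,0,-19],[29,0,-25],[37,0,-29],[46,0,-34],[54,0,-37],[63,0,-41],[72,0,-43],[82,0,-46],[82,0,-46]],"turn":[0,0,0,0,0,0,0,0,0,0,0],"claw":[1,1,1,1,1,1,1,1,1,1,1]}' 20
```

```text
time: 10.0
tool_pos: [0.5749, -0.0992, 0.3846]
tool_rot: [-3.141, -0.001, 0.062]
contact_force: [-3.2, 2.5, 11.5]
opening: 0.0142
grip_force: 20.0
```

```bash
python3 -m inch '{"travel":[[10,0,-3],[19,0,-5],[28,0,-6],[37,0,-7],[47,0,-7],[56,0,-7],[65,0,-6],[75,0,-5],[84,0,-4],[94,0,-2],[100,0,0],[100,0,0]],"turn":[0,0,0,0,0,0,0,0,0,0,0,0],"claw":[1,1,1,1,1,1,1,1,1,1,1,1]}' 20; python3 - <<'E'
from h import *
c=cam("scene"); cv2.imwrite("pics/s4.png",cv2.resize(cv2.cvtColor(c["pixels"][40:240,260:500],cv2.COLOR_RGB2BGR),None,fx=3,fy=3))
E
```

```text
time: 11.2
tool_pos: [0.6756, -0.092, 0.3837]
tool_rot: [-3.139, -0.003, 0.064]
contact_force: [3.1, 3.9, 4.1]
opening: 0.0137
grip_force: 20.0
```

View pics/s4.png

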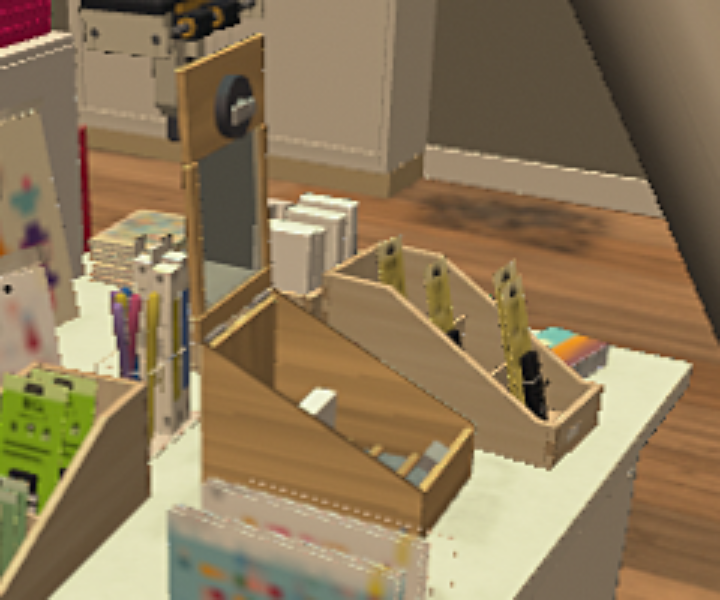

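The lid stands upright with the gripper behind it, near (215,100) in the crop. I'll push it a little further back, then release and go straight up.

```bash
python3 -m inch '{"travel":[[5,0,1],[10,0,3],[10,0,3],[10,0,3],[10,0,3],[10,0,3],[10,0,-20],[10,0,-50],[10,0,-80],[10,0,-95],[10,0,-95],[10,0,-95]],"turn":[0,0,0,0,0,0,0,0,0,0,0,0],"claw":[1,1,1,0,0,0,0,0,0,0,0,0]}' 20; python3 - <<'E'
from h import *
print(robot.observe()["qpos"].round(2))
c=cam("scene"); cv2.imwrite("pics/s5.png",cv2.resize(cv2.cvtColor(c["pixels"][20:220,260:500],cv2.COLOR_RGB2BGR),None,fx=3,fy=3))
E
```

```text
time: 12.45
tool_pos: [0.6849, -0.0937, 0.4759]
tool_rot: [-3.141, 0.001, 0.061]
contact_force: [0.3, 0.6, -0.6]
opening: 0.0459
grip_force: 0.0
[-0.25  0.69  0.45 -0.    2.    1.26]
```

```bash
python3 - <<'E'
from h import *
go([.4724,.2765,.476],1.873)
E
```

```text
t 12.5 travel [-1.895e+02 -3.824e+02  1.000e-01] turn -20.76
```

```bash
python3 -m inch '{"travel":[[-190,-382,0],[-190,-382,0],[-190,-382,0],[-190,-382,0],[-190,-382,0],[-190,-382,0],[-190,-382,0],[-190,-382,0],[-190,-382,0],[-190,-382,0],[-190,-382,150],[-190,-382,150]],"turn":[-20.8,-20.8,-20.8,-20.8,-20.8,-20.8,-20.8,-20.8,-20.8,-20.8,-20.8,-20.8],"claw":[0,0,0,0,0,0,0,0,0,0,0,0]}'; python3 -m inch '{"travel":[[0,0,0],[0,0,0],[0,0,0],[0,0,0],[0,0,0]],"turn":[0,0,0,0,0],"claw":[0,0,0,0,0]}';python3 - <<'E'
from h import *
go([.4724,.2765,.30],1.873)
for n in("wrist","top"):
    c=cam(n);save(c,f"pics/{n}6.png"); print(n)
    for p in([.4724,.2765,.06],[.4724,.2765,.03]): print(proj(c,p).round(1))
E
```

```text
time: 13.7
tool_pos: [0.471, 0.2764, 0.3755]
tool_rot: [3.14, 0.0, 1.868]
contact_force: [1.0, 0.2, -1.0]
opening: 0.0457
grip_force: 0.0
time: 14.2
tool_pos: [0.4725, 0.2765, 0.3793]
tool_rot: [3.138, -0.0, 1.86]
contact_force: [0.0, -0.3, 0.5]
opening: 0.046
grip_force: 0.0
t 14.2 travel [ 0.  -0.4 79.3] turn -0.15
wrist
[315.1 175.9]
[315.1 172.5]
top
[267.8 225.1]
[268.9 226.5]
```

```bash
python3 - <<'E'
import cv2
t=cv2.imread("pics/top0.png")
cv2.imwrite("pics/w6c.png",cv2.resize(cv2.imread("pics/wrist6.png")[80:280,200:440],None,fx=3,fy=3))
E
```

```text
(no output)
```

View pics/w6c.png

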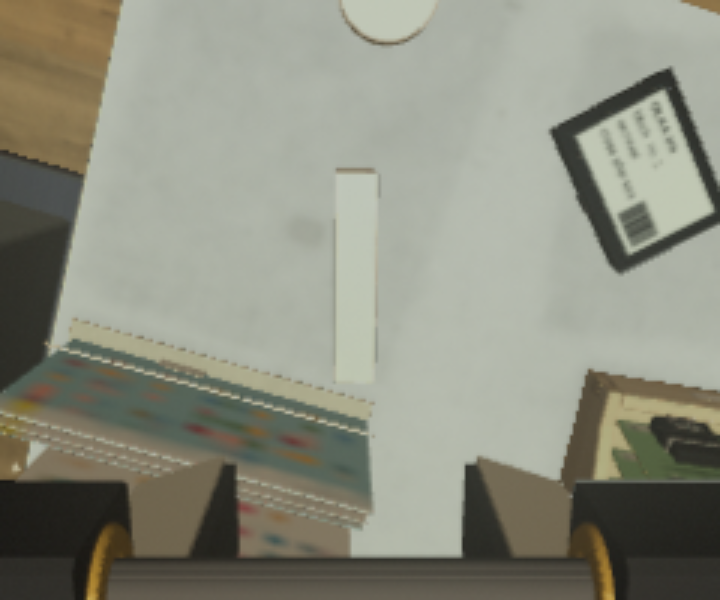

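The wrist crop shows the carton's top face with corners near (336,173), (377,173), (374,382) and (336,382). The nearest edge of the card box runs from (72,320) to (373,403). I'll convert these to positions.

```bash
python3 - <<'E'
from h import *
c=cam("wrist");ct=cam("top")
f=lambda x,y:(200+x/3,80+y/3)
W=np.array([onz(c,*f(x,y),.06) for x,y in[(336,173),(377,173),(374,382),(336,382)]]);print(W.round(4),W.mean(0).round(4),[np.linalg.norm(W[i]-W[i-1]).round(4) for i in range(4)])
d=W[0]+W[1]-W[2]-W[3];print("yaw",np.degrees(np.arctan2(-d[0],d[1])))
for z in(0,.05,.1,.15):print(z,[onz(c,*f(*p),z).round(3)[:2] for p in((72,320),(373,403))],[onz(ct,235+x/3.6,155+y/3.6,z).round(3)[:2] for x,y in((228,200),(220,375))])
E
```

```text
[[0.4514 0.3279 0.06  ]
 [0.4701 0.3335 0.06  ]
 [0.4993 0.2339 0.06  ]
 [0.4807 0.2284 0.06  ]] [0.4754 0.2809 0.06  ] [np.float64(0.1037), np.float64(0.0195), np.float64(0.1037), np.float64(0.0193)]
yaw 16.38030346983838
0 [array([0.33 , 0.203]), array([0.51 , 0.205])] [array([0.523, 0.196]), array([0.383, 0.201])]
0.05 [array([0.343, 0.219]), array([0.503, 0.22 ])] [array([0.515, 0.193]), array([0.38 , 0.198])]
0.1 [array([0.356, 0.234]), array([0.497, 0.235])] [array([0.507, 0.191]), array([0.377, 0.196])]
0.15 [array([0.369, 0.249]), array([0.491, 0.25 ])] [array([0.499, 0.189]), array([0.374, 0.193])]
```

```bash
python3 -m inch '{"travel":[[3,3,40],[3,3,90],[3,3,140],[3,3,190],[3,3,230],[3,3,260],[3,3,280],[3,3,290],[3,3,290],[3,3,290],[3,3,290]],"turn":[0,0,0,0,0,0,0,0,0,0,0],"claw":[0,0,0,0,0,0,0,0,0,0,0]}' && python3 -m inch '{"travel":[[0,0,0],[0,0,0],[0,0,0],[0,0,0],[0,0,0]],"turn":[0,0,0,0,0],"claw":[1,1,1,1,1]}' 8
```

```text
time: 15.5
tool_pos: [0.4745, 0.2803, 0.0885]
tool_rot: [3.139, -0.0, 1.861]
contact_force: [0.2, 0.5, -0.1]
opening: 0.0459
grip_force: 0.0
time: 16.0
tool_pos: [0.4739, 0.28, 0.0875]
tool_rot: [3.141, 0.0, 1.861]
contact_force: [0.8, 0.4, 1.7]
opening: 0.0205
grip_force: 8.0
```

```bash
python3 -m inch '{"travel":[[0,0,-20],[0,0,-60],[0,0,-110],[0,0,-160],[0,0,-210],[0,0,-240],[0,0,-240]],"turn":[0,0,0,0,0,0,0],"claw":[1,1,1,1,1,1,1]}' 10; python3 - <<'E'
from h import *
go([.4916,-.105,.328],1.635)
E
```

```text
time: 16.7
tool_pos: [0.475, 0.2806, 0.3323]
tool_rot: [3.132, -0.001, 1.861]
contact_force: [0.2, 0.0, -0.4]
opening: 0.0205
grip_force: 10.0
t 16.7 travel [-374.2  -94.6    3. ] turn 2.59
```

```bash
python3 -m inch '{"travel":[[-40,-11,0],[-85,-25,0],[-130,-38,0],[-175,-52,0],[-220,-66,0],[-265,-79,0],[-305,-92,0],[-340,-102,0],[-360,-108,0],[-370,-111,0],[-370,-111,0],[-370,-111,0]],"turn":[0,0.5,1,1.5,2,2.6,2.6,2.6,2.6,2.6,2.6,2.6],"claw":[1,1,1,1,1,1,1,1,1,1,1,1]}' 10; python3 - <<'E'
from h import *
go([.4916,-.105,.2],1.635)
c=cam("wrist");save(c,"pics/w7.png")
cx=np.array([np.cos(.065),np.sin(.065),0]);cy=np.array([-cx[1],cx[0],0]);F=np.array([.4916,-.105,.01])
# predicted: slot rails, front wall top outer corners, side walls inner top
for n,p in {"rail-f+y":F-.013*cx+.065*cy,"rail-b+y":F+.013*cx+.065*cy,"frontOutL":F-.0705*cx+.073*cy+[0,0,.045],"frontOutR":F-.0705*cx-.073*cy+[0,0,.045],"backL":F+.1305*cx+.073*cy+[0,0,.139],"cartTop+y":F+.0525*cy}.items(): print(n,p.round(3),proj(c,p).round(1))
E
```

```text
time: 17.9
tool_pos: [0.4733, -0.1055, 0.3267]
tool_rot: [-3.141, -0.001, 1.635]
contact_force: [-0.3, 0.4, 0.2]
opening: 0.0205
grip_force: 10.0
t 17.9 travel [ -0.8  18.4 126.7] turn -0.0
rail-f+y [ 0.474 -0.041  0.01 ] [320.2 131.4]
rail-b+y [ 0.5   -0.039  0.01 ] [338.6 131.4]
frontOutL [ 0.417 -0.037  0.055] [274.7 125.7]
frontOutR [ 0.426 -0.182  0.055] [279.  234.5]
backL [ 0.617 -0.024  0.149] [476.3 126.5]
cartTop+y [ 0.488 -0.053  0.01 ] [329.3 140.5]
```

View pics/w7.png

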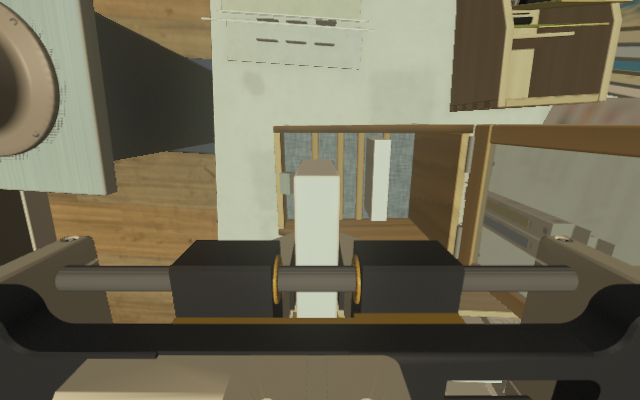

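The wrist view shows the case corner at (275,126), as predicted, and rails near x = 314, 341 and 360. The carton hangs straight between the pads. I'll measure the front slot's rails numerically.

```bash
python3 - <<'E'
from h import *
im=cv2.cvtColor(cv2.imread("pics/w7.png"),cv2.COLOR_BGR2RGB).astype(int)
c=cam("wrist")
d=(im[...,0]-im[...,2])
cx=np.array([np.cos(.065),np.sin(.065),0]);F=np.array([.4916,-.105,0])
for v in(137,143,150,180,195):
    r=d[v,284:420]; on=np.where(r>35)[0]+284
    g=np.split(on,np.where(np.diff(on)>1)[0]+1)
    print(v,[(int(a[0]),int(a[-1]),((onz(c,a.mean(),v,.015)-F)@cx*1e3).round(1)) for a in g if len(a)])
E
```

```text
137 [(312, 317, np.float64(-20.9)), (337, 343, np.float64(14.9)), (358, 364, np.float64(44.4)), (383, 389, np.float64(79.5)), (415, 419, np.float64(123.1))]
143 [(312, 317, np.float64(-20.9)), (337, 343, np.float64(15.1)), (358, 364, np.float64(44.7)), (415, 416, np.float64(121.8)), (419, 419, np.float64(126.7))]
150 [(312, 318, np.float64(-20.2)), (337, 343, np.float64(15.3)), (357, 363, np.float64(43.7)), (414, 419, np.float64(124.1))]
180 [(340, 342, np.float64(17.8)), (357, 362, np.float64(44.9)), (412, 419, np.float64(126.9))]
195 [(294, 294, np.float64(-51.4)), (339, 342, np.float64(17.6)), (356, 362, np.float64(45.1)), (410, 419, np.float64(127.6))]
```

```bash
python3 - <<'E'
from h import *
im=cv2.cvtColor(cv2.imread("pics/w7.png"),cv2.COLOR_BGR2RGB).astype(int); c=cam("wrist"); s=robot.observe()
cx=np.array([np.cos(.065),np.sin(.065),0])
for v in(185,200,215):
    on=np.where(im[v,285:350].min(1)>140)[0]+285; u=(on[0]+on[-1])/2
    print(v,on[0],on[-1],len(on),((onz(c,u,v,.299)-s["tool_pos"])@cx*1e3).round(2))
go([.4887,-.105,.2],1.635)
E
```

```text
185 294 339 46 -0.11
200 294 339 46 -0.1
215 295 338 44 -0.09
t 18.05 travel [ -0.9  15.3 127.2] turn 0.01
```

```bash
python3 -m inch '{"travel":[[-1,0,40],[-1,0,80],[-1,8,110],[-1,16,125],[-1,16,145],[-1,16,165],[-1,16,185],[-1,16,200],[-1,16,212],[-1,16,221],[-1,16,226],[-1,16,226]],"turn":[0,0,0,0,0,0,0,0,0,0,0,0],"claw":[1,1,1,1,1,1,1,1,1,1,1,1]}' 10
```

```text
time: 19.25
tool_pos: [0.4894, -0.1061, 0.1009]
tool_rot: [-3.141, -0.0, 1.635]
contact_force: [-0.3, -0.7, 0.1]
opening: 0.0206
grip_force: 10.0
```

Next I'll lower it to light contact with the floor.

```bash
python3 -m inch '{"travel":[[0,0,1],[0,0,2],[0,0,3],[0,0,4],[0,0,4],[0,0,4]],"turn":[0,0,0,0,0,0],"claw":[1,1,1,1,1,1]}' 10
```

```text
time: 19.85
tool_pos: [0.4896, -0.1064, 0.0974]
tool_rot: [3.141, 0.0, 1.634]
contact_force: [0.2, -0.5, 2.0]
opening: 0.0205
grip_force: 10.0
```

```bash
python3 -m inch '{"travel":[[0,0,0],[0,0,0],[0,0,0],[0,0,0],[0,0,-10],[0,0,-40],[0,0,-80],[0,-16,-110],[0,-16,-150],[0,-16,-200],[0,-16,-230],[0,-16,-230]],"turn":[0,0,0,0,0,0,0,0,0,0,0,0],"claw":[0.3,0.3,0.3,0.3,0.3,0.3,0.3,0.3,0.3,0.3,0.3,0.3]}' 10; python3 -m inch '{"travel":[[-50,-30,0],[-100,-50,0],[-150,-50,0],[-200,-50,0],[-250,-50,0],[-250,-50,0],[-250,-50,0]],"turn":[0,0,0,0,0,0,0],"claw":[0.3,0.3,0.3,0.3,0.3,0.3,0.3]}'; python3 - <<'E'
from h import *
c=cam("top");s=cam("scene")
a=cv2.resize(c["pixels"][140:260,350:460],None,fx=4,fy=4);b=cv2.resize(s["pixels"][45:215,310:430],(339,480))
cv2.imwrite("pics/f.png",cv2.cvtColor(np.hstack([a[:480],b]),cv2.COLOR_RGB2BGR))
cx=np.array([np.cos(.065),np.sin(.065),0]);cy=np.array([-cx[1],cx[0],0]);F=np.array([.4891,-.105,.01])
for n in("+","-"):
    for m in("+","-"):
        p=F+float(n+".01")*cx+float(m+".0525")*cy+[0,0,.06]; q=proj(c,p);print(n,m,((q-[350,140])*4).round(0))
E
```

```text
time: 21.05
tool_pos: [0.4746, -0.1077, 0.3326]
tool_rot: [3.132, 0.004, 1.634]
contact_force: [0.9, -0.5, 0.1]
opening: 0.032
grip_force: 0.0
time: 21.75
tool_pos: [0.4388, -0.3613, 0.3259]
tool_rot: [-3.14, -0.002, 1.632]
contact_force: [-0.3, 0.7, -0.3]
opening: 0.0323
grip_force: 0.0
+ + [152. 306.]
+ - [304. 297.]
- + [154. 335.]
- - [306. 326.]
```

View pics/f.png

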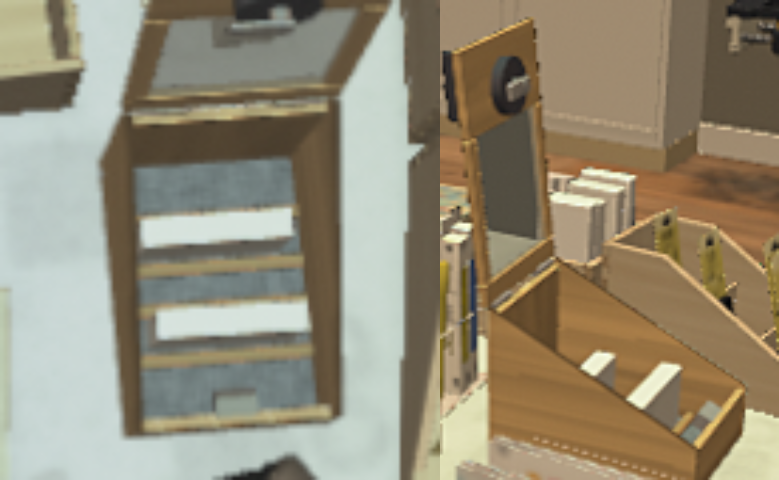

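The final view shows the lid upright with the latch along the lid. The carton stands between the two front rails at about (232,320), parallel to the shown one at about (217,228). I'll check the spacing numerically.

```bash
python3 - <<'E'
from h import *
c=cam("top"); im=c["pixels"][185:230,384:430]
m=(im.min(2)>170).astype(np.uint8)
n,l,st,ce=cv2.connectedComponentsWithStats(m)
cx=np.array([np.cos(.065),np.sin(.065),0])
C=[]
for k in range(1,n):
    if st[k,4]<150: continue
    p=np.argwhere(l==k)[:,::-1]+[384,185]
    r=cv2.minAreaRect(p.astype(np.float32)); w=onz(c,*r[0],.07); C.append(w); print(st[k],r,w.round(4))
print((C[1]-C[0])@cx)
# rails mid columns
d=c["pixels"].astype(int);d=d[...,0]-d[...,2]
for u in(390,400,408,416,422): print(u,[(v,int(d[v,u])) for v in range(200,246) if d[v,u]>35])
# lid free-edge height check, scene: predicted corners for several lid angles
s=cam("scene");H=np.array([.6195,-.0965,.149]);cy=np.array([-cx[1],cx[0],0])
for f in(1.85,1.95,2.05,2.12):
    for sg in(1,-1):
        a=f-np.radians(25); e=H+.226*(-np.cos(a)*cx+np.array([0,0,np.sin(a)]))+sg*.073*cy; print(f,sg,((proj(s,e)-[310,45])*2.824+[440,0]).round(0))
E
```

```text
[  1   7  38  10 260] ((403.56854248046875, 196.45938110351562), (6.839716911315918, 37.404701232910156), 85.91438293457031) [ 0.5516 -0.0962  0.07  ]
[  5  30  38  10 271] ((407.5310363769531, 219.527587890625), (7.10536527633667, 37.40592956542969), 86.633544921875) [ 0.4876 -0.1057  0.07  ]
-0.06446803253647843
390 [(206, 65), (207, 51), (208, 51), (216, 54), (229, 60), (230, 52), (231, 45), (245, 54)]
400 [(205, 47), (206, 51), (207, 51), (228, 60), (229, 51), (230, 45), (244, 52), (245, 57)]
408 [(205, 57), (206, 51), (207, 53), (215, 54), (228, 55), (229, 55), (230, 39), (244, 42), (245, 56)]
416 [(204, 47), (205, 50), (206, 51), (214, 47), (227, 61), (228, 53), (229, 46), (243, 51), (244, 58), (245, 47)]
422 [(204, 57), (205, 52), (206, 53), (214, 58), (227, 54), (228, 56), (229, 37), (242, 39), (243, 57), (244, 56), (245, 45)]
1.85 1 [523.  56.]
1.85 -1 [597.  21.]
1.95 1 [498.  50.]
1.95 -1 [574.  16.]
2.05 1 [473.  47.]
2.05 -1 [551.  13.]
2.12 1 [456.  47.]
2.12 -1 [535.  13.]
```

The cartons are 64.5 mm apart against the expected 65, the carton is parallel to the slot, and the lid is at about 2.1 rad. Handing in.

```bash
python3 -c "
from cell import robot
print(robot.hand_in())"
```

```text
the job is handed in; nothing more can be done
None
```

I handed the job in at about 22 s: the latch is turned free, the lid stands open at about 2.1 rad, and the white carton is upright and released in the front slot, about 1 mm off centre by the last camera check; the hand-in returned no verdict.

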